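# Fit the tray mask over the locating pins of a tray sealer

### The arm

A 7-joint arm with a two-finger parallel gripper is mounted at the origin on the work surface. World frame = base frame: x ahead of the robot, y to its left, z up, the work surface at z = 0. Lengths are in m, angles in rad, forces in N, time in s.
With the tool pointing down it reaches from about 0.4 to 0.85 m from the base axis. Payload 4.5 kg.
Tool frame: the origin (TCP) lies between the finger pads; the fingertips stand 19 mm ahead of it and the grasp point (between the pads) is the TCP (r.nose_length is the distance from the TCP to the fingertips, in m); z points along the fingers, x is the direction in which the jaws open and shut, and the axes are right-handed (so a half turn about z gives the same grasp; the last joint's range is limited). The gripper opens to 88 mm and grips with 3 to 60 N. Pads are 18 mm wide; open, the fingers measure 123 mm over their backs; the gripper's body (75 mm by 187 mm) begins 45 mm behind the grasp point.
Start: joints at [-1.172, 0.689, -0.195, 1.565, 0.157, 0.902, -0.215], TCP at [0.223, 0.584, 0.258] pointing down, gripper open.
Joint ranges: [-3.01, 3.01], [-0.46, 2.08], [-1.47, 1.51], [0.13, 2.56], [-1, 4.14], [0.04, 2.09], [-2.66, 2.66]. Speed limits (rad/s): [2.57, 2.57, 3.14, 3.14, 3.14, 3.14, 3.14].

### API

Orientations are given as a unit quaternion [x, y, z, w].
In Python, from plant import get_state, vision, r gives the robot as it stands.
- The arm moves only by the tool play_rows, never from a script. Its argument "deltas" is a list that holds one entry, the list of rows, each a list of 7 numbers: the gripper command: -1 is fully open, 1 is shut, values between are in proportion, then the shift along the tool's x, y, z normalised to -1 to 1, where 1 is 300 mm, then the turn, a rotation vector about the tool's x, y, z normalised to -1 to 1, where 1 is pi rad. A call has 1 to 5 rows; each row is the pose to reach, as a shift and turn from the pose measured when the call began, along the tool's axes at that moment, turning the shorter way round; what a row does not reach only later rows make up. A row lasts 1/8 s, in which the tool goes at most 62.5 mm and 10.7 degrees, less where a joint would pass 70% of its speed; a pose out of reach is approached as far as the arm can. A call with a number of a shift or a turn outside -1 to 1 is refused whole. A call with a gripper value outside its range is refused whole. The fingers move at their own pace and stop on an object; "force" is the grip in N (left out, the last holds). Time passes only in rows, so rows that repeat a pose let the fingers close. It gives the time, the measured TCP pose, the force and the opening at its end, in the units of the state.
- get_state(): the state, without advancing time (a new reading comes with each control period).
- vision.snapshot(name): name is "scene" or "top" or "wrist"; returns the picture (384x512x3 uint8, red, green, blue); there is no depth.
- vision.camera_model(name): a dict with "vfov" (degrees; the focal length in pixels is half the picture's height over the tangent of half this angle, whatever the lens; pixels are square), "cx", "cy" (the principal point, pixels), "k1" (the pictures are not rectified: a ray, as slopes to the right and down, at radius r is drawn at 1 + k1 r^2 times it, then the intrinsics apply), "world_to_cam" (4x4, takes a point from world to camera coordinates). Camera axes: x right, y up, looking along -z (the intrinsics and any distortion apply to the point x, -y, -z); pixel columns grow to the right and rows downward; lengths in m; the calibration is good to about 2 mm. A picture is of the moment at which its call begins: read the wrist's pose just before it. camera_model takes no time and is no camera call; for the wrist camera it gives the pose at the moment of the call.
- r.finish_job(): hands the job in, once; it reports no verdict.
The state is a dict: "clock": time; "q": joint angles; "qd": joint speeds; "joint_torque": joint torques, N m; "tool_pos": TCP position; "eef_rot": TCP orientation; "contact_force": force on the tool from outside, world axes, zero at the start; "moment": the same for the moment, N m; "opening": opening from 0.0 (shut) to 1.0 (fully open).
Only numpy, scipy, OpenCV 4.12 (cv2) and the standard library are available. Lean on these libraries where they do the work, as an engineer would, in place of code of your own. Each camera call takes 0.05 s, during which the arm holds its last target.

### The job

Fit the tray mask to the tray sealer: lift it off the cutting board by its handle, lay it on the sealer's bed against the rear shoulder and slide it along until both its holes drop over the two locating pins. Leave it fully home, flat on the bed, and let go of it; handle it gently, never bang or force it against the sealer, keep the arm and gripper off the sealer itself, and leave the film roll, the trays and the tub where they stand.

Things in the scene. Friction and masses are not known exactly. Their poses are not given: they have to be found in the camera images.
- mask_handle (a point): Centre of the handle bar of the tray mask: a loose aluminium plate, 0.5 kg, 240 (x) by 160 (y) by 6 mm, with two big tray openings and a steel bow handle in the middle. Bar 76 mm long (along y), 14 mm wide (x), 16 mm high. The point is over the plate's middle, 34 mm above its underside. z up. It starts flat on the cutting board, -y edge roughly towards the sealer.
- mask_holes (a point): Point on the mask's underside midway between its two round locating holes (10 mm diameter, right through, 140 mm apart along the mask's x, 66 mm to -y of the handle, 14 mm from the -y edge). Axes as the mask's. The tray openings, 72 by 84 mm, are centred 56 mm either side of the handle and 6 mm to its +y. Resting on pins and bed, the mask slides under a sideways push of 2 to 7 N.
- sealer: Stainless tabletop tray sealer, fixed. Origin on the bench below the mask's nominal seat; x along the bed, y to the operator's side, z up. Level bed 95 mm above the bench, x -150 to 150, y -188 to 140 mm, with an open tray well (x -96 to 96, y -42 to 84). Its sealing head stands open on the -y side, from y = -130 mm back, up to 0.42 m high.
- pin_range (a point): Bed-level point at the middle of the locating strip's setting range. Two pins (8 mm diameter, 7 mm high, tops chamfered) stand 140 mm apart along the sealer's x on one strip firmly clamped through slots, set differently each time: the point midway between them is up to 20 mm to either side along x of here, not measured. Seated, the mask has the sealer's axes, its point mask_holes at that midpoint.
- shoulder (a point): Middle of the front top edge of the rear shoulder: a straight fixed bar along the sealer's x, 290 mm long, standing 16 mm above the bed. Its face is 14.7 mm behind (-y of) the pin line, so that with the mask's -y edge against it the holes are in line with the pins. Off the pins, the mask rests on the pin tops and on the bed with its +y edge, tilted about 0.05 rad.
- board: Blue plastic cutting board, fixed to the bench, 320 (x) by 220 (y) by 12 mm; origin at the centre of its underside.
- tub: Clear round food tub with white lid, loose, 90 mm across, 105 mm high; origin at the centre of its underside. Bystander.
- trays: Small stack of black meal trays, loose, 84 (x) by 96 (y) by 51 mm; origin at the centre of its underside. Bystander.
- film_roll: Roll of lidding film standing on end, loose, 80 mm across, 150 mm high; origin at the centre of its underside. Bystander.

How it is judged:
On the way:
1. the mask is lifted clear of the cutting board (height (world z) of mask_handle above 0.075 m), for 0.1 s.
At the end, for the whole second after the job is handed in: The mask lies flat on the sealer's bed with both holes over the pins: its handle centre is 126 to 131 mm above the bench (fully home is 129 mm), within 24 mm of the nominal seat along the bed and 4 mm across it, tilted less than 0.015 rad, in line with the sealer within 0.06 rad, and at rest (z of mask_handle in the frame of sealer between 0.126 and 0.131 m and angle between mask_handle's own z axis and vertical below 0.015 rad and x of mask_handle in the frame of sealer between -0.024 and 0.024 m and y of mask_handle in the frame of sealer between -0.004 and 0.004 m and angle between the x axis of mask_handle and the x axis of sealer, either way round below 0.06 rad and linear speed of mask below 0.01 m/s); the robot touches nothing.
It fails at once if the mask is forced or banged against the sealer (more than 60 N) (contact force between mask and sealer above 60 N).
It fails at once if the robot itself bumps or leans on the sealer (more than 15 N) (contact force between any of the arm, the fingers and sealer above 15 N).
It fails at once if a bystander is moved by more than 20 mm (distance of any of tub, trays, film_roll from where it was at the start of the episode above 0.02 m).
It also fails if it takes over 45 s, if anything falls off the work surface, if the arm or the gripper's body presses on something with over 40 N, if the wrist force passes 120 N, or if a joint passes its speed limit or range.

## Working session

There is one attempt and no reset: what is moved stays moved. The work goes in short steps, Python scripts to look and compute and a tool call to move; the robot and the scene stay as the last step left them, time stands still between calls to the robot, and variables do not carry over. Pictures are saved under pics/ and viewed, and the job is handed in when it is done.

Besides the shell and the picture viewer there is one more tool, called after "Request:" as a command line: name --argument value ..., lists and objects as JSON in quotes. play_rows: Moves the arm, as the interface text tells. Scaled input: -1 to 1 covers 300 mm each way for a shift and pi rad each way for a turn. Its arguments: {"type":"object","properties":{"deltas":{"type":"array"},"force":{"type":"number"}},"required":["deltas"]}

```bash
ls; mkdir -p pics; python3 - <<'E'
from plant import get_state, vision, r
import cv2
s=get_state();print({k:s[k] for k in('clock','tool_pos','eef_rot','contact_force','opening')})
for n in("scene","top","wrist"):
    cv2.imwrite(f'pics/{n}0.png',cv2.cvtColor(vision.snapshot(n),cv2.COLOR_RGB2BGR))
    m=vision.camera_model(n);print(n,m)
E
```

```text
pics
{'clock': 0.0, 'tool_pos': array([0.22279331, 0.58330292, 0.25690339]), 'eef_rot': array([ 8.23614234e-01,  5.67149670e-01, -7.19024037e-04,  5.73481806e-04]), 'contact_force': array([-0.33110441,  0.91916516, -0.29943804]), 'opening': 0.9993722347065145}
scene {'vfov': 48.52111386967504, 'cx': 258.44275831648594, 'cy': 195.1114817300389, 'k1': -0.056989775917696744, 'world_to_cam': array([[-0.56133487,  0.82753707, -0.00924983,  0.16920812],
       [-0.67005302, -0.44789361,  0.59196306,  0.39446815],
       [ 0.48572844,  0.33848738,  0.80591201, -1.51615051],
       [ 0.        ,  0.        ,  0.        ,  1.        ]])}
top {'vfov': 44.129879275198014, 'cx': 251.00912414603033, 'cy': 193.7605869468307, 'k1': 0.061050344064587286, 'world_to_cam': array([[ 0.01072396, -0.99976216, -0.01899002,  0.19798591],
       [ 0.98750941,  0.00760324,  0.15737648, -0.57015495],
       [-0.15719466, -0.02044053,  0.98735608, -1.21858439],
       [ 0.        ,  0.        ,  0.        ,  1.        ]])}
wrist {'vfov': 62.850852746393734, 'cx': 254.66218319460071, 'cy': 190.6222829533422, 'k1': -0.03511862481323688, 'world_to_cam': array([[ 3.56514100e-01,  9.34289797e-01, -5.22446340e-04,
        -6.25078336e-01],
       [-8.99041040e-01,  3.42911327e-01, -2.72281161e-01,
         3.82866247e-02],
       [-2.54210358e-01,  9.75417737e-02,  9.62217593e-01,
        -3.89961041e-01],
       [ 0.00000000e+00,  0.00000000e+00,  0.00000000e+00,
         1.00000000e+00]])}
```

View pics/scene0.png

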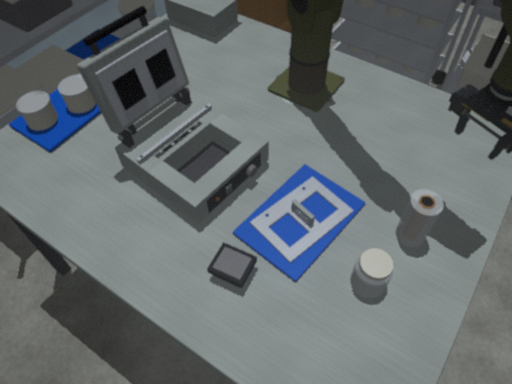

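View pics/top0.png

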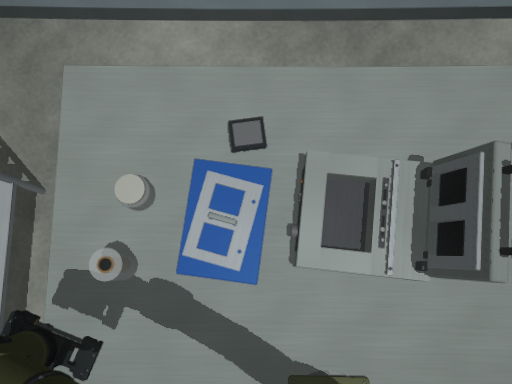

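View pics/wrist0.png

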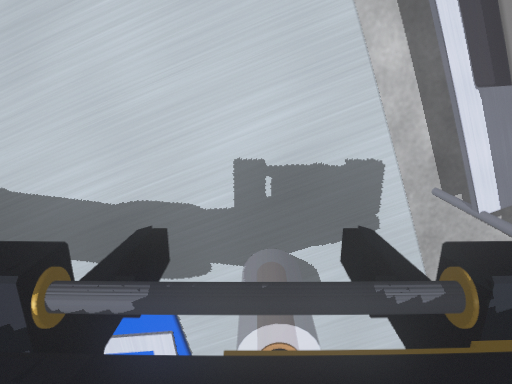

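```bash
cat > h.py <<'E'
import numpy as np, cv2
from plant import get_state, vision, r
from scipy.spatial.transform import Rotation as R
def K(m,H=384):
    f=H/2/np.tan(np.radians(m['vfov']/2)); return np.array([[f,0,m['cx']],[0,f,m['cy']],[0,0,1.]]),np.array([m['k1'],0,0,0.])
def p2w(m,px,z):
    k,d=K(m); u=cv2.undistortPoints(np.array(px,float).reshape(-1,1,2),k,d).reshape(-1,2)
    T=np.linalg.inv(m['world_to_cam']); out=[]
    z=np.broadcast_to(z,(len(u),))
    for (a,b),zz in zip(u,z):
        v=T[:3,:3]@np.array([a,-b,-1]); c=T[:3,3]; out.append(c+v*(zz-c[2])/v[2])
    return np.array(out)
def w2p(m,P):
    k,d=K(m); P=np.atleast_2d(P); c=P@m['world_to_cam'][:3,:3].T+m['world_to_cam'][:3,3]
    return cv2.projectPoints(c*[1,-1,-1],np.zeros(3),np.zeros(3),k,d)[0].reshape(-1,2)
def snap(n,f):
    m=vision.camera_model(n); im=vision.snapshot(n)[:,:,::-1].copy(); cv2.imwrite(f'pics/{f}.png',im)
    np.save(f'pics/{f}.npy',m,allow_pickle=True); return m,im
def loadm(f): return np.load(f'pics/{f}.npy',allow_pickle=True).item()
def rel(pos,quat=None):
    """shift/turn in tool units from current pose"""
    s=get_state(); R0=R.from_quat(s['eef_rot']); d=R0.inv().apply(np.array(pos)-s['tool_pos'])/0.3
    w=np.zeros(3) if quat is None else (R0.inv()*R.from_quat(quat)).as_rotvec()/np.pi
    return np.round(np.r_[d,w],4)
def crop(f,out,x0,y0,x1,y1,s):
    im=cv2.imread(f'pics/{f}.png')[y0:y1,x0:x1]; cv2.imwrite(f'pics/{out}.png',cv2.resize(im,None,fx=s,fy=s,interpolation=cv2.INTER_CUBIC))
E
python3 - <<'E'
from h import *
np.save('pics/top0.npy',vision.camera_model('top'),allow_pickle=True)
np.save('pics/scene0.npy',vision.camera_model('scene'),allow_pickle=True)
crop('top0','t0a',170,150,290,290,4)
crop('top0','t0b',280,140,440,290,4)
crop('scene0','s0b',110,90,280,220,4)
E
```

```text
(no output)
```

View pics/t0a.png

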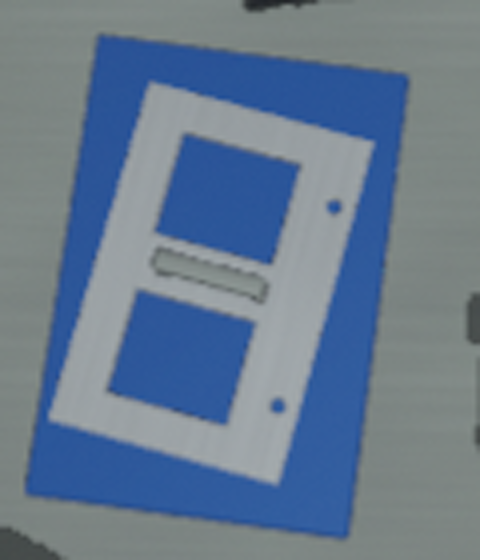

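View pics/t0b.png

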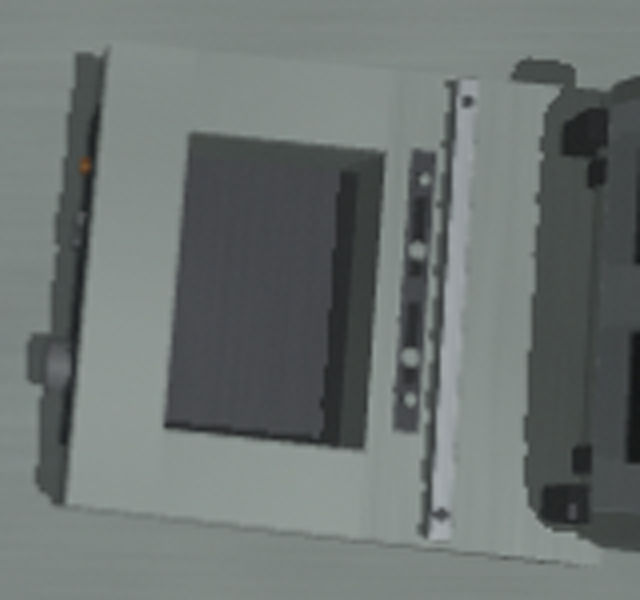

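View pics/s0b.png

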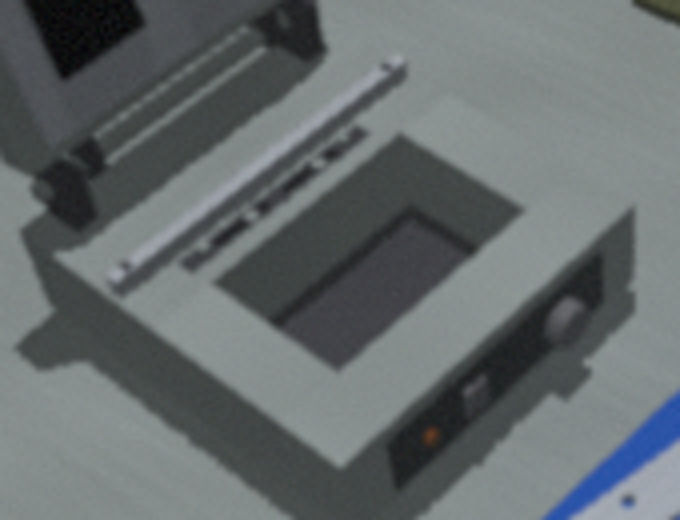

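```bash
python3 - <<'E'
from h import *
m=loadm('top0')
A=lambda p:np.array(p)/4+[170,150]-0.375
B=lambda p:np.array(p)/4+[280,140]-0.375
def show(n,P): print(n,np.round(P,4).tolist())
c=p2w(m,A([(150,82),(375,142),(279,485),(49,418)]),.018);show('mask corners',c)
print(np.linalg.norm(c-np.roll(c,-1,0),axis=1))
h=p2w(m,A([(335,207),(278,406)]),.018);show('holes',h);print(np.linalg.norm(h[0]-h[1]))
hb=p2w(m,A([(152,262),(162,248),(268,287),(262,301)]),.046);show('handle',hb.mean(0)); show('c',c.mean(0))
f=p2w(m,B([(107,47),(65,505)]),.095);show('bedfront',f);print(np.linalg.norm(f[0]-f[1]))
w=p2w(m,B([(192,132),(385,152),(363,449),(165,426)]),.095);show('well',w);print(np.linalg.norm(w-np.roll(w,-1,0),axis=1))
p=p2w(m,B([(425,180),(411,400)]),.102);show('pins',p);print(np.linalg.norm(p[0]-p[1]))
s=p2w(m,B([(458,80),(429,538)]),.111);show('shoulder front top',s);print(np.linalg.norm(s[0]-s[1]))
for n,a,b in(('mask',h[1],h[0]),('maskL',c[2],c[1]),('maskR',c[3],c[0]),('front',f[1],f[0]),('wellf',w[3],w[0]),('wellb',w[2],w[1]),('pins',p[1],p[0]),('sh',s[1],s[0])):
    d=b-a;print(n,np.arctan2(d[1],d[0]))
E
```

```text
mask corners [[0.638, 0.3256, 0.018], [0.5972, 0.1702, 0.018], [0.3648, 0.2326, 0.018], [0.4076, 0.3875, 0.018]]
[0.16072656 0.24053781 0.16067773 0.23854491]
holes [[0.552, 0.1972, 0.018], [0.417, 0.234, 0.018]]
0.13994872812914955
handle [0.5021, 0.2786, 0.046]
c [0.5019, 0.279, 0.018]
bedfront [[0.6732, 0.0596, 0.095], [0.379, 0.0881, 0.095]]
0.2955905571939782
well [[0.6173, 0.0055, 0.095], [0.6049, -0.1169, 0.095], [0.4161, -0.0974, 0.095], [0.4288, 0.0252, 0.095]]
[0.12305438 0.18990387 0.12327731 0.18954721]
pins [[0.5856, -0.1397, 0.102], [0.4464, -0.1263, 0.102]]
0.13984641943028364
shoulder front top [[0.6485, -0.16, 0.111], [0.3622, -0.1317, 0.111]]
0.28775691246133545
mask -0.26663481512743076
maskL -0.2623348146470239
maskR -0.26212170391482803
front -0.09661162802466645
wellf -0.10429122009801962
wellb -0.10311304306968258
pins -0.09627796726470186
sh -0.0984073825273884
```

```bash
cat >> h.py <<'E'
def down(a,tilt=0,ax=None):
    c,s=np.cos(a),np.sin(a); M=np.array([[c,s,0],[s,-c,0],[0,0,-1]]).T.copy()
    M=np.column_stack([[c,s,0],[s,-c,0],[0,0,-1]])
    Q=R.from_matrix(M)
    if tilt: Q=R.from_rotvec(tilt*np.array([c,s,0]))*Q   # tilt about tool x (world); + raises the +y side
    return Q.as_quat()
def st():
    s=get_state(); x=R.from_quat(s['eef_rot']).as_matrix()
    print(round(s['clock'],2),np.round(s['tool_pos'],4),'yaw',round(np.arctan2(x[1,0],x[0,0]),4),'z',np.round(x[:,2],3),'F',np.round(s['contact_force'],2),'op',round(s['opening'],3),'q',np.round(s['q'],2))
E
python3 - <<'E'
from h import *
st();print(rel([.502,.279,.16],down(-.2635)), rel([.502,.279,.25],down(-.2635)))
m=loadm('top0');print(p2w(m,[(105,264)],.15),p2w(m,[(130,187)],.105))
E
```

```text
0.15 [0.2228 0.5834 0.2571] yaw 1.2061 z [-0.    -0.001 -1.   ] F [-0.23  0.44  0.24] op 1.0 q [-1.17  0.69 -0.19  1.57  0.16  0.9  -0.22]
[-6.1570e-01  1.2312e+00  3.2460e-01  4.0000e-04  3.0000e-04  4.6780e-01] [-6.1620e-01  1.2313e+00  2.4600e-02  4.0000e-04  3.0000e-04  4.6780e-01]
[[0.37905725 0.548673   0.15      ]] [[0.57419448 0.51160306 0.105     ]]
```

Request:
play_rows --deltas '[[[-1,-0.08,0.15,0,0,0,0.05],[-1,-0.16,0.32,0,0,0,0.1],[-1,-0.27,0.52,0.0,0,0,0.16],[-1,-0.38,0.74,0.01,0,0,0.22],[-1,-0.45,0.9,0.01,0,0,0.28]]]'

```text
clock: 0.78
tool_pos: [0.4228, 0.3645, 0.2543]
eef_rot: [0.987, 0.161, -0.0, 0.001]
contact_force: [0.9, 0.1, -0.5]
opening: 1.0
```

```bash
python3 - <<'E'
from h import *
st();print(rel([.502,.279,.16],down(-.2635)))
E
```

```text
0.78 [0.4228 0.3645 0.2543] yaw 0.3236 z [-0.001 -0.001 -1.   ] F [ 0.89  0.08 -0.49] op 1.0 q [-0.81  0.6   0.03  1.78 -0.02  0.76 -0.45]
[1.601e-01 3.537e-01 3.144e-01 5.000e-04 2.000e-04 1.869e-01]
```

Request:
play_rows --deltas '[[[-1,0.06,0.14,0.1,0,0,0.06],[-1,0.11,0.25,0.2,0,0,0.12],[-1,0.16,0.3537,0.3144,0,0,0.187],[-1,0.16,0.3537,0.3144,0,0,0.187],[-1,0.16,0.3537,0.3144,0,0,0.187]]]'

```text
clock: 1.4
tool_pos: [0.5014, 0.2801, 0.1602]
eef_rot: [0.991, -0.13, -0.001, 0.0]
contact_force: [0.5, 0.4, 0.2]
opening: 0.997
```

```bash
python3 - <<'E'
from h import *
st();m,im=snap('wrist','w1')
st()
print(rel([.502,.279,.047],down(-.2635)))
E
```

```text
1.4 [0.5014 0.2801 0.1602] yaw -0.2615 z [-0.001 -0.001 -1.   ] F [0.53 0.45 0.24] op 0.997 q [-0.67  0.76  0.15  1.82 -0.19  0.57 -0.67]
1.45 [0.5014 0.2807 0.1606] yaw -0.2604 z [-0.001  0.    -1.   ] F [ 0.21 -0.11  0.04] op 0.999 q [-0.67  0.76  0.15  1.82 -0.19  0.57 -0.67]
[ 3.700e-03  4.900e-03  3.788e-01 -0.000e+00  2.000e-04  1.000e-03]
```

View pics/w1.png

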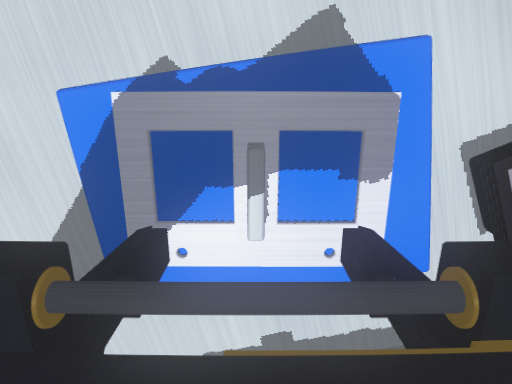

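```bash
python3 - <<'E'
from h import *
m=loadm('w1');h=p2w(m,[(181,252),(329,252)],.018);print(h);d=h[1]-h[0];print(np.linalg.norm(d),np.arctan2(d[1],d[0]))
a=np.arctan2(d[1],d[0]);print('handle',h.mean(0)+.066*np.array([-np.sin(a),np.cos(a),0]))
b=p2w(m,[(256,143),(256,240)],[.054,.054]);print(b,b.mean(0))
E
```

```text
[[0.41700599 0.23377504 0.018     ]
 [0.55274899 0.19749509 0.018     ]]
0.1405076369161071 -0.2611650273512372
handle [0.50191911 0.27939699 0.018     ]
[[0.51332605 0.31931854 0.054     ]
 [0.49314794 0.2435225  0.054     ]] [0.50323699 0.28142052 0.054     ]
```

Request:
play_rows --deltas '[[[-1,0.004,0.004,0.16,0,0,0],[-1,0.004,0.004,0.3,0,0,0],[-1,0.004,0.004,0.38,0,0,0],[-1,0.004,0.004,0.38,0,0,0]]]' --force 20

```text
clock: 1.95
tool_pos: [0.5007, 0.2805, 0.0461]
eef_rot: [0.992, -0.128, -0.001, -0.0]
contact_force: [-0.4, -0.3, -0.1]
opening: 1.001
```

Request:
play_rows --deltas '[[[1,0,0,0,0,0,0],[1,0,0,0,0,0,0],[1,0,0,0,0,0,0],[1,0,0,0,0,0,0],[1,0,0,0,0,0,0]]]' --force 20

```text
clock: 2.58
tool_pos: [0.5008, 0.2805, 0.0463]
eef_rot: [0.992, -0.128, -0.001, -0.0]
contact_force: [-1.1, 0.8, 0.8]
opening: 0.455
```

```bash
python3 - <<'E'
from h import *
st()
E
```

```text
2.58 [0.5008 0.2805 0.0463] yaw -0.2574 z [-0.003  0.001 -1.   ] F [-1.08  0.81  0.78] op 0.455 q [-0.64  0.95  0.09  1.86 -0.21  0.35 -0.65]
```

Fingers still closing; continue.

Request:
play_rows --deltas '[[[1,0,0,0,0,0,0],[1,0,0,0,0,0,0],[1,0,0,0,0,0,0],[1,0,0,0,0,0,0],[1,0,0,0,0,0,0]]]' --force 20

```text
clock: 3.2
tool_pos: [0.5012, 0.2804, 0.0463]
eef_rot: [0.992, -0.128, -0.001, -0.0]
contact_force: [1.6, 0.4, -0.3]
opening: 0.155
```

```bash
python3 - <<'E'
from h import *
st()
E
```

```text
3.2 [0.5012 0.2804 0.0463] yaw -0.2577 z [-0.002  0.001 -1.   ] F [ 1.65  0.39 -0.29] op 0.155 q [-0.64  0.95  0.09  1.86 -0.21  0.35 -0.65]
```

Request:
play_rows --deltas '[[[1,0,0,-0.08,0,0,0],[1,0,0,-0.2,0,0,0],[1,0,0,-0.35,0,0,0],[1,0,0,-0.48,0,0,0],[1,0,0,-0.55,0,0,0]]]' --force 25

```text
clock: 3.82
tool_pos: [0.5011, 0.2804, 0.2126]
eef_rot: [0.992, -0.128, -0.001, -0.0]
contact_force: [-0.8, -0.5, -5.0]
opening: 0.15
```

```bash
python3 - <<'E'
from h import *
st()
m,im=snap('wrist','w2'); snap('scene','s2')
# sealer frame
a=-.0985; ex=np.array([np.cos(a),np.sin(a),0]); ey=np.array([-np.sin(a),np.cos(a),0])
pin=np.array([.516,-.133,.095])
t=pin+ey*(.066+.012)  # handle, 12mm in front
t[2]=.21
print(t,rel(t,down(a)))
E
```

```text
3.83 [0.5011 0.2804 0.2126] yaw -0.2574 z [-0.002  0.001 -1.   ] F [-0.75 -0.54 -4.96] op 0.15 q [-0.69  0.69  0.17  1.78 -0.17  0.69 -0.68]
[ 0.52367058 -0.05537808  0.21      ] [ 3.5540e-01  1.0651e+00  6.8000e-03 -7.0000e-04  1.0000e-04 -5.0600e-02]
```

View pics/w2.png

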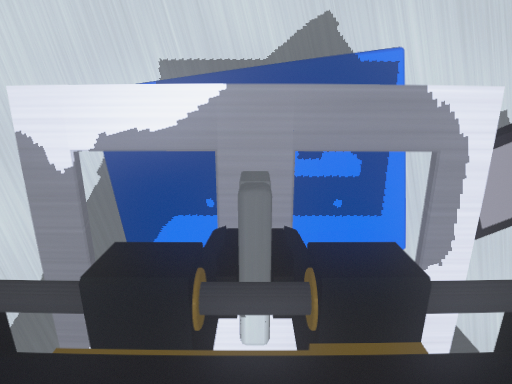

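View pics/s2.png

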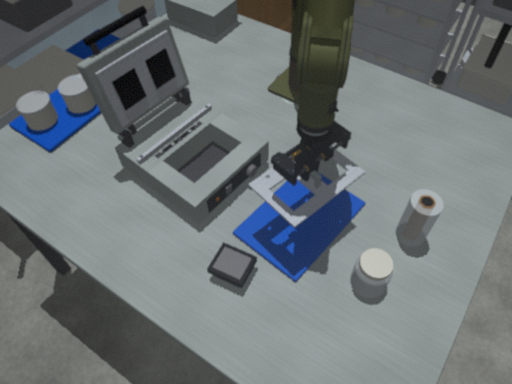

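Request:
play_rows --deltas '[[[1,0.02,0.08,-0.02,0,0,0],[1,0.07,0.22,-0.03,0,0,-0.01],[1,0.12,0.38,-0.03,0,0,-0.02],[1,0.18,0.54,-0.03,0,0,-0.03],[1,0.24,0.7,-0.03,0,0,-0.04]]]'

```text
clock: 4.55
tool_pos: [0.5165, 0.0564, 0.22]
eef_rot: [0.998, -0.066, -0.002, -0.0]
contact_force: [-0.4, -0.9, -4.9]
opening: 0.154
```

```bash
cat >> h.py <<'E'
A0=-.0985; EX=np.array([np.cos(A0),np.sin(A0),0]); EY=np.array([-np.sin(A0),np.cos(A0),0])
PIN=np.array([.516,-.133,.095])
def tgt(dx,dy,z,tilt=0,yaw=A0):  # TCP target rel. to seated handle; TCP is 1 mm to +y of handle
    t=PIN+EX*dx+EY*(.066+.001+dy); t[2]=z; return rel(t,down(yaw,tilt))
def sf():
    s=get_state(); d=s['tool_pos']-PIN; x=R.from_quat(s['eef_rot']).as_matrix()
    print('dx %.1f dy %.1f mm z %.1f'%(1e3*d@EX,1e3*(d@EY-.067),1e3*s['tool_pos'][2]),'yaw err',round(np.arctan2(x[1,0],x[0,0])-A0,4),'tilt',round(float(np.dot(x[:,2],EY)),4),round(float(np.dot(x[:,2],EX)),4),'Fx,y,z',np.round([s['contact_force']@EX,s['contact_force']@EY,s['contact_force'][2]],1),'op',round(s['opening'],3),'t',round(s['clock'],2))
E
python3 - <<'E'
from h import *
st();sf();print(tgt(-.006,.015,.2,-.048))
E
```

```text
4.55 [0.5165 0.0564 0.22  ] yaw -0.1313 z [-0.003  0.001 -1.   ] F [-0.39 -0.85 -4.95] op 0.154 q [-0.25  0.61  0.09  1.93 -0.09  0.61 -0.24]
dx -18.1 dy 121.5 mm z 220.0 yaw err -0.0328 tilt 0.0008 -0.0034 Fx,y,z [-0.3 -0.9 -4.9] op 0.154 t 4.55
[ 0.0523  0.3536  0.0662 -0.0155  0.0013 -0.0104]
```

Request:
play_rows --deltas '[[[1,0.01,0.1,0.01,-0.005,0,-0.004],[1,0.025,0.2,0.03,-0.01,0,-0.008],[1,0.045,0.3,0.05,-0.0155,0.001,-0.0104],[1,0.052,0.3536,0.066,-0.0155,0.001,-0.0104],[1,0.052,0.3536,0.066,-0.0155,0.001,-0.0104]]]'

```text
clock: 5.18
tool_pos: [0.5167, -0.0523, 0.1991]
eef_rot: [0.998, -0.051, -0.003, 0.024]
contact_force: [0.5, 0.2, -4.8]
opening: 0.155
```

```bash
python3 - <<'E'
from h import *
sf();snap('top','t3');snap('scene','s3');sf()
crop('top','x',0,0,1,1,1) if 0 else None
crop('t3','t3b',280,130,450,290,4); crop('s3','s3b',110,60,310,210,4)
print(tgt(-.006,.010,.15,-.048))
E
```

```text
dx -7.2 dy 13.4 mm z 199.1 yaw err -0.0031 tilt -0.0484 -0.0039 Fx,y,z [ 0.5  0.2 -4.8] op 0.155 t 5.17
dx -6.5 dy 16.0 mm z 199.7 yaw err 0.0006 tilt -0.0467 -0.0019 Fx,y,z [ 0.5  1.  -4.6] op 0.153 t 5.28
[ 0.002   0.0123  0.1666 -0.0004  0.0006  0.0002]
```

View pics/t3b.png

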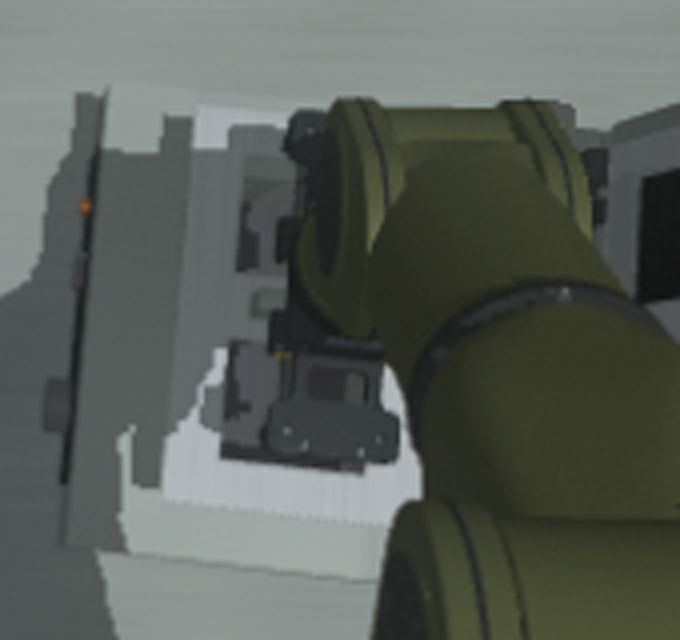

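View pics/s3b.png

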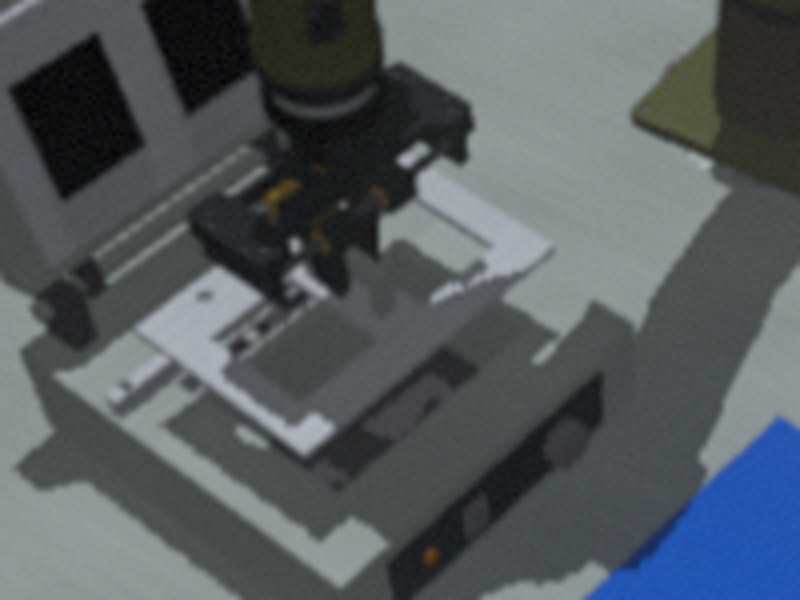

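Request:
play_rows --deltas '[[[1,0.002,0.006,0.05,0,0,0],[1,0.002,0.006,0.1,0,0,0],[1,0.002,0.006,0.14,0,0,0],[1,0.002,0.006,0.1666,0,0,0],[1,0.002,0.006,0.1666,0,0,0]]]'

```text
clock: 5.9
tool_pos: [0.5174, -0.0539, 0.1492]
eef_rot: [0.999, -0.049, -0.003, 0.023]
contact_force: [0.2, 0.3, -4.8]
opening: 0.152
```

```bash
python3 - <<'E'
from h import *
sf();print(tgt(-.006,.010,.135,-.048))
E
```

```text
dx -6.4 dy 11.9 mm z 149.2 yaw err 0.0007 tilt -0.0468 -0.0034 Fx,y,z [ 0.2  0.3 -4.8] op 0.152 t 5.9
[ 0.0014  0.0041  0.0474 -0.0004  0.0011  0.0003]
```

Request:
play_rows --deltas '[[[1,0.001,0,0.015,0,0.001,0],[1,0.001,0,0.03,0,0.001,0],[1,0.001,0,0.04,0,0.001,0],[1,0.001,0,0.045,0,0.001,0],[1,0.001,0,0.045,0,0.001,0]]]'

```text
clock: 6.52
tool_pos: [0.5176, -0.0545, 0.1357]
eef_rot: [0.999, -0.049, -0.001, 0.023]
contact_force: [0.1, 0.5, -4.3]
opening: 0.153
```

```bash
python3 - <<'E'
from h import *
sf()
E
```

```text
dx -6.1 dy 11.2 mm z 135.7 yaw err 0.0008 tilt -0.0468 -0.0003 Fx,y,z [ 0.   0.5 -4.3] op 0.153 t 6.53
```

Down 1 mm per row with soft steps.

Request:
play_rows --deltas '[[[1,0,0,0.004,0,0,0],[1,0,0,0.008,0,0,0],[1,0,0,0.011,0,0,0],[1,0,0,0.011,0,0,0]]]' --force 15

```text
clock: 7.02
tool_pos: [0.5176, -0.0547, 0.1327]
eef_rot: [0.999, -0.049, -0.001, 0.023]
contact_force: [-1.4, 0.4, 1.8]
opening: 0.152
```

```bash
python3 - <<'E'
from h import *
sf()
E
```

```text
dx -6.1 dy 11.1 mm z 132.7 yaw err 0.0008 tilt -0.0468 0.0001 Fx,y,z [-1.5  0.3  1.8] op 0.152 t 7.03
```

Request:
play_rows --deltas '[[[1,0,0.01,0,0,0,0],[1,0,0.018,0,0,0,0],[1,0,0.025,0,0,0,0],[1,0,0.028,0,0,0,0],[1,0,0.03,0,0,0,0]]]'

```text
clock: 7.65
tool_pos: [0.5167, -0.0638, 0.133]
eef_rot: [0.999, -0.049, -0.001, 0.023]
contact_force: [-0.1, 1.0, -4.2]
opening: 0.156
```

```bash
python3 - <<'E'
from h import *
sf()
E
```

```text
dx -6.1 dy 2.0 mm z 133.0 yaw err 0.0006 tilt -0.0469 -0.0001 Fx,y,z [-0.2  1.  -4.2] op 0.156 t 7.65
```

Request:
play_rows --deltas '[[[1,0,0.004,0.002,0,0,0],[1,0,0.007,0.002,0,0,0],[1,0,0.009,0.003,0,0,0],[1,0,0.009,0.003,0,0,0]]]'

```text
clock: 8.15
tool_pos: [0.5168, -0.0651, 0.1329]
eef_rot: [0.999, -0.048, -0.001, 0.023]
contact_force: [-0.9, 5.9, 6.9]
opening: 0.154
```

```bash
python3 - <<'E'
from h import *
sf()
E
```

```text
dx -5.8 dy 0.7 mm z 132.9 yaw err 0.002 tilt -0.0451 0.0009 Fx,y,z [-1.5  5.8  6.9] op 0.154 t 8.15
```

Request:
play_rows --deltas '[[[1,0.004,0.003,0.001,0,0,0],[1,0.007,0.003,0.001,0,0,0],[1,0.01,0.003,0.001,0,0,0],[1,0.012,0.003,0.001,0,0,0]]]' --force 12

```text
clock: 8.65
tool_pos: [0.517, -0.0651, 0.1328]
eef_rot: [0.999, -0.048, -0.004, 0.022]
contact_force: [-8.2, 6.5, 10.9]
opening: 0.159
```

```bash
python3 - <<'E'
from h import *
sf()
E
```

```text
dx -5.7 dy 0.7 mm z 132.8 yaw err 0.0026 tilt -0.0442 -0.0061 Fx,y,z [-8.8  5.7 10.9] op 0.159 t 8.65
```

Request:
play_rows --deltas '[[[1,0.002,0.001,-0.003,0,0,0],[1,0.004,0.001,-0.003,0,0,0],[1,0.007,0.001,-0.003,0,0,0],[1,0.009,0.001,-0.003,0,0,0]]]'

```text
clock: 9.15
tool_pos: [0.5195, -0.0656, 0.1334]
eef_rot: [0.999, -0.048, -0.004, 0.022]
contact_force: [-1.6, 2.2, -3.6]
opening: 0.158
```

```bash
python3 - <<'E'
from h import *
sf()
E
```

```text
dx -3.2 dy 0.5 mm z 133.4 yaw err 0.0026 tilt -0.0442 -0.0068 Fx,y,z [-1.8  2.  -3.6] op 0.158 t 9.15
```

```bash
python3 - <<'E'
from h import *
print(tgt(0,-.0003,.1331,-.046))
E
```

```text
[ 0.0105  0.0025  0.0012 -0.0006  0.0022  0.0009]
```

Request:
play_rows --deltas '[[[1,0.003,0.002,0.001,0,0.002,0.0009],[1,0.006,0.002,0.001,0,0.002,0.0009],[1,0.009,0.002,0.001,0,0.002,0.0009],[1,0.011,0.002,0.001,0,0.002,0.0009]]]'

```text
clock: 9.65
tool_pos: [0.5226, -0.066, 0.133]
eef_rot: [0.999, -0.049, -0.001, 0.022]
contact_force: [-1.5, 3.5, -4.7]
opening: 0.157
```

```bash
python3 - <<'E'
from h import *
sf();print(tgt(0.003,-.0003,.1331,-.046))
E
```

```text
dx -0.0 dy 0.3 mm z 133.0 yaw err 0.0006 tilt -0.0437 -0.0008 Fx,y,z [-1.8  3.3 -4.7] op 0.157 t 9.65
[ 0.0102  0.002  -0.0003 -0.0007  0.0003  0.0002]
```

Request:
play_rows --deltas '[[[1,0,0.001,0.002,0,0,0],[1,0,0.001,0.004,0,0,0]]]'

```text
clock: 9.9
tool_pos: [0.5233, -0.0661, 0.132]
eef_rot: [0.999, -0.049, -0.001, 0.022]
contact_force: [-1.7, 4.7, -1.8]
opening: 0.161
```

```bash
python3 - <<'E'
from h import *
sf();print(tgt(0.003,-.0003,.1331,-.046))
E
```

```text
dx 0.7 dy 0.3 mm z 132.0 yaw err 0.001 tilt -0.0432 0.0007 Fx,y,z [-2.1  4.5 -1.8] op 0.161 t 9.9
[ 0.0078  0.0022 -0.0036 -0.0009 -0.0002  0.0003]
```

Request:
play_rows --deltas '[[[1,0,0.001,0.002,0.002,0,0],[1,0,0.001,0.005,0.004,0,0],[1,0,0.001,0.005,0.004,0,0]]]'

```text
clock: 10.28
tool_pos: [0.5236, -0.0667, 0.1306]
eef_rot: [0.999, -0.049, 0.0, 0.015]
contact_force: [0.3, 4.6, -2.6]
opening: 0.15
```

```bash
python3 - <<'E'
from h import *
sf();snap('scene','s4');crop('s4','s4b',110,60,310,210,4)
E
```

```text
dx 1.1 dy -0.3 mm z 130.6 yaw err 0.0006 tilt -0.0305 0.0016 Fx,y,z [-0.1  4.6 -2.6] op 0.15 t 10.28
```

View pics/s4b.png

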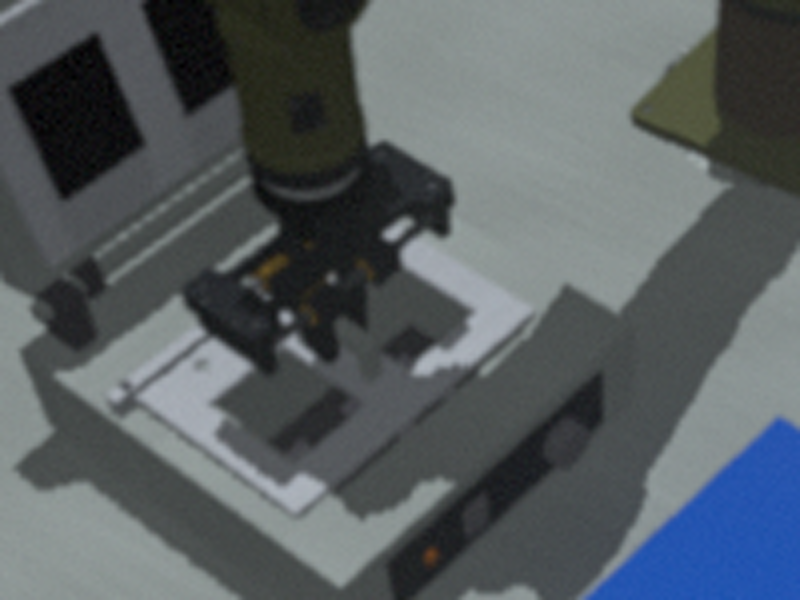

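Request:
play_rows --deltas '[[[1,0,0,0.002,0.003,0,0],[1,0,0,0.004,0.006,0,0],[1,0,0,0.006,0.009,0,0],[1,0,0,0.006,0.009,0,0]]]'

```text
clock: 10.82
tool_pos: [0.5237, -0.0673, 0.1292]
eef_rot: [0.999, -0.049, 0.001, 0.001]
contact_force: [-2.3, 2.2, 4.5]
opening: 0.157
```

```bash
python3 - <<'E'
from h import *
sf()
E
```

```text
dx 1.2 dy -0.9 mm z 129.2 yaw err -0.0001 tilt -0.0023 0.002 Fx,y,z [-2.5  2.   4.5] op 0.157 t 10.82
```

Request:
play_rows --deltas '[[[0,0,0,0,0,0,0],[0,0,0,0,0,0,0],[0,0,0,0,0,0,0],[0,0,0,0,0,0,0],[0,0,0,0,0,0,0]]]'

```text
clock: 11.45
tool_pos: [0.5236, -0.0673, 0.1292]
eef_rot: [0.999, -0.049, 0.001, 0.001]
contact_force: [0.2, -0.1, -0.1]
opening: 0.5
```

Request:
play_rows --deltas '[[[0,0,0,-0.05,0,0,0],[0,0,0,-0.15,0,0,0],[0,0,0,-0.3,0,0,0],[0,0,0,-0.45,0,0,0],[0,0,0,-0.6,0,0,0]]]'

```text
clock: 12.08
tool_pos: [0.523, -0.0668, 0.3118]
eef_rot: [0.999, -0.049, 0.001, 0.001]
contact_force: [0.8, 1.1, 0.2]
opening: 0.503
```

```bash
python3 - <<'E'
from h import *
sf();snap('scene','s5');crop('s5','s5b',110,60,310,210,4);snap('wrist','w5')
E
```

```text
dx 0.5 dy -0.5 mm z 311.8 yaw err -0.0001 tilt -0.0023 0.0031 Fx,y,z [0.7 1.2 0.2] op 0.503 t 12.07
```

View pics/s5b.png

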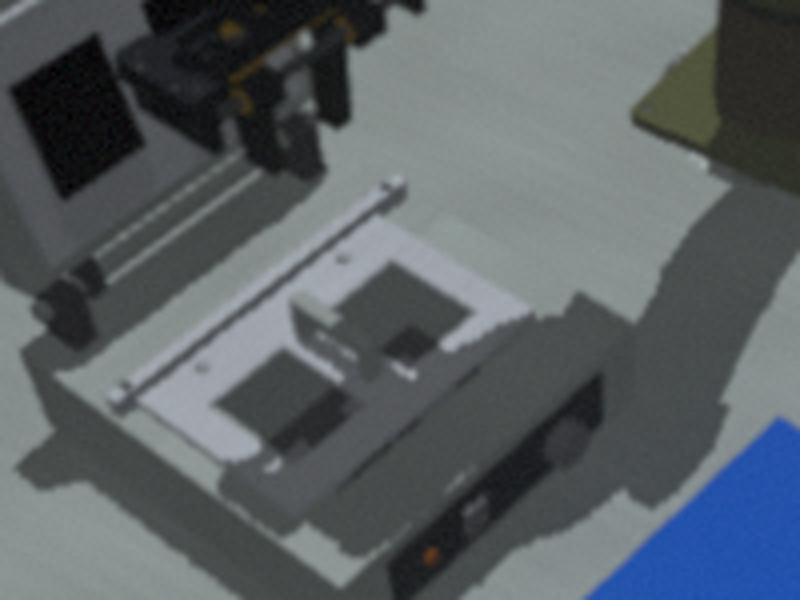

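View pics/w5.png

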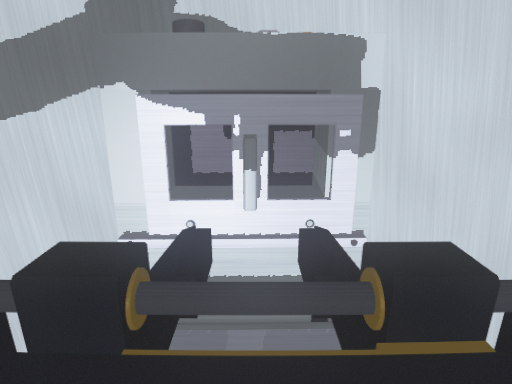

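```bash
python3 - <<'E'
from h import *
im=cv2.imread('pics/w5.png')
a=cv2.resize(im[205:250,170:220],None,fx=7,fy=7,interpolation=cv2.INTER_CUBIC);b=cv2.resize(im[205:250,290:340],None,fx=7,fy=7,interpolation=cv2.INTER_CUBIC)
cv2.imwrite('pics/w5h.png',np.hstack([a,b]))
m=loadm('w5')
h=p2w(m,[(190,223.5),(310,223.5)],.101);print(h,np.linalg.norm(h[0]-h[1]));d=h.mean(0)-PIN;print('hole mid dx,dy',d@EX*1e3,d@EY*1e3)
E
```

```text
[[ 0.44761844 -0.12675048  0.101     ]
 [ 0.58793802 -0.14147599  0.101     ]] 0.1410901360453332
hole mid dx,dy 1.879089342079045 -0.9329675646089642
```

View pics/w5h.png

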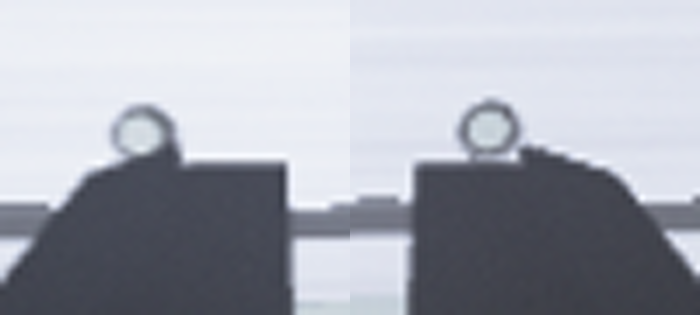

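```bash
python3 - <<'E'
from h import *
H=PIN+EX*.0015+EY*(.066-.0007)
im=cv2.imread('pics/s5.png');m=loadm('s5')
big=cv2.resize(im[90:200,120:260],None,fx=5,fy=5,interpolation=cv2.INTER_CUBIC)
def draw(P,col):
    p=(w2p(m,P)-[120,90]+.5)*5; cv2.polylines(big,[np.int32(p*16)],True,col,1,cv2.LINE_AA,4)
for up,col in((0,(0,255,0)),(.007,(0,0,255))):
    P=[]
    for x,y in((-.12,-.08),(.12,-.08),(.12,.08),(-.12,.08)):
        q=H+EX*x+EY*y;q[2]=.101+up*(.08-y)/.146;P.append(q)
    draw(np.array(P),col)
cv2.imwrite('pics/s5o.png',big)
E
```

```text
(no output)
```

View pics/s5o.png

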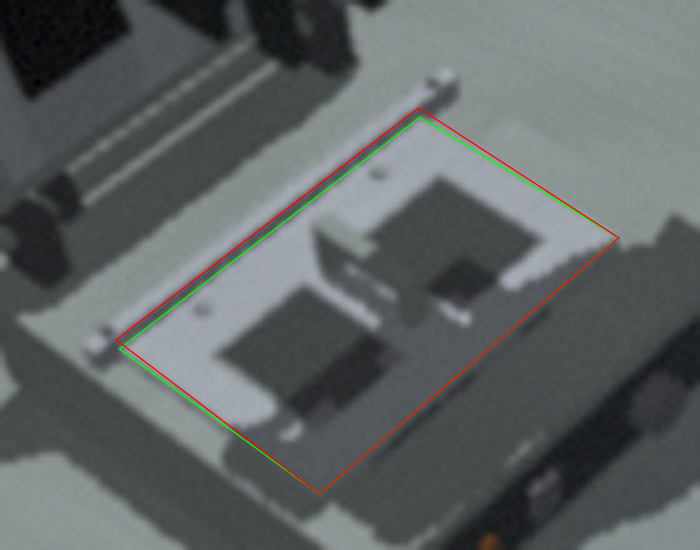

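The mask's outline matches the seated one (green), not the one resting on the pin tops (red). Both holes show a pin inside them. I'll hand it in.

```bash
python3 - <<'E'
from h import *
sf();print(r.finish_job())
E
```

```text
dx 3.4 dy -0.6 mm z 314.8 yaw err -0.0005 tilt -0.0019 0.0129 Fx,y,z [ 1.4 -0.1 -0.2] op 0.494 t 12.18
the job is handed in; nothing more can be done
None
```

The tray mask is on the sealer's bed with both holes over the pins. I let go of it and handed the job in at about 12 s; the simulator gave no verdict.

**What I did:** I gripped the mask by its handle and lifted it off the board. I lowered it about 0.05 rad tilted onto the pin tops and slid it back until it touched the shoulder. I then slid it along the bed until the holes dropped, levelled it, released it and drew the gripper up clear.

**Checks at the end:**
- **Seating height:** just before release the gripper was at 129.2 mm with its tilt at about 0.002 rad, against 129 mm for fully home. This is the gripper's reading, not a separate measurement of the mask.
- **Holes:** the wrist picture shows a pin in both holes, with a ring of gap round each.
- **Flatness:** in the scene picture the mask's outline matches the seated prediction, not the one resting on the pin tops.
- **Forces:** the highest sampled push against the sealer was about 16 N, between moves. One sideways push stuck there, so I eased the downward pressure and it slid.

**Disagreements:** the wrist picture puts the holes about 1.9 mm along the bed and 0.9 mm across from my first estimate of the pin position. That is within the 2 mm calibration error. I did not measure the film roll, trays or tub again, but the arm never worked close to them and no contact showed.

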